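# Tip the square cutting die flat and push it home against the stop

### The arm

A 7-joint arm with a two-finger parallel gripper is mounted at the origin on a cart in front of the work surface, level with it; the furniture and walls round the work are solid. World frame = base frame: x ahead of the robot, y to its left, z up, the work surface at z = 0. Lengths are in m, angles in degrees, forces in N, time in s.
With the tool pointing down it reaches from about 0.35 to 0.9 m from the base axis. Payload 19.9 kg.
Tool frame: the origin (TCP) lies between the finger pads; the fingertips stand 25 mm ahead of it and the grasp point (between the pads) lies 6 mm ahead of it; z points along the fingers, y is the direction in which the jaws open and shut (so a half turn about z gives the same grasp; the last joint's range is limited). The gripper opens to 94 mm and grips with 3 to 60 N. Pads are 16 mm wide; open, the fingers measure 119 mm over their backs; the gripper's body (75 mm by 177 mm) begins 78 mm behind the grasp point.
Start: joints at [70.789, 23.915, -0.59, 92.452, 0.269, 63.638, -3.037], TCP at [0.181, -0.598, 0.23] pointing down, gripper open.
Joint ranges: [-161.28, 161.28], [-22.2, 115.67], [-73.04, 71.86], [3.21, 147.25], [-68.34, 248.33], [10.77, 114.83], [-161.83, 161.83]. Speed limits (degrees/s): [108.29, 108.29, 136.94, 136.94, 172.46, 172.46, 172.46].

### API

Orientations are given as [roll, pitch, yaw] about the fixed x, y, z axes, in that order (R = Rz(yaw) Ry(pitch) Rx(roll)).
In Python, from station import * gives the robot as it stands. Calls block until the motion is done:
- move_ptp(position, orientation): joint-space move of the TCP to a pose.
- line_to(position, rot=None, max_speed=0.15): straight line of the TCP; rot=None keeps the orientation; max_speed is the mean speed in m/s.
- move_j(angles): joint-space move.
- set_gripper(opening, grip_force=None): opening from 0.0 (shut) to 1.0 (fully open); grip_force is the grip in N (None keeps the last); returns when the fingers have stopped.
- sleep(seconds).
- ik(position, orientation): joint angles nearest the present ones, or None.
- sense(): the state.
- snapshot(name): name is "scene" or "side" or "wrist"; returns the picture (400x640x3 uint8, red, green, blue); there is no depth.
- camera_info(name): a dict with "camera_matrix" (3x3 intrinsics, pixels), "view" (4x4, takes a point from world to camera coordinates). Camera axes: x right, y up, looking along -z (the intrinsics and any distortion apply to the point x, -y, -z); pixel columns grow to the right and rows downward; lengths in m; the calibration is good to about 2 mm. A picture is of the moment at which its call begins: read the wrist's pose just before it. camera_info takes no time and is no camera call; for the wrist camera it gives the pose at the moment of the call.
A pose or a line that the arm cannot do raises IKError and nothing moves.
- sign_off(): hands the job in, once; it reports no verdict.
Trained networks look in the newest picture that a camera, given by its name, has taken for a name from the list of things; names that differ only in an ending like _2 or _b are one class to them, and where a whole thing is asked for, a point or a joint stands for the part that bears it (a point fixed in the world has none). Each returns a list of dicts, best first, with "p" (0 to 1); they miss things now and then, are a little off and sometimes report something else, mostly with a low value. They report only what shows in the picture. A call takes as long as a camera call. They do not tell look-alikes from the thing itself.
- search_frame(camera, name): "rect" ([left, top, width, height] as shares, 0 to 1, of the picture: columns of its width, rows of its height, round what is visible of it).
- spot_point(camera, name): "location" ([row, column] as shares, 0 to 1, of the picture: columns of its width, rows of its height: a listed point, or the origin of a listed thing).
The state is a dict: "t": time; "qpos": joint angles; "dq": joint speeds; "tau": joint torques, N m; "position": TCP position; "ee_rot": TCP orientation; "contact_force": force on the tool from outside, world axes, zero at the start; "torque": the same for the moment, N m; "gripper_width": opening from 0.0 (shut) to 1.0 (fully open).
Only numpy, scipy, OpenCV 4.12 (cv2) and the standard library are available. Lean on these libraries where they do the work, as an engineer would, in place of code of your own. Each camera call takes 0.05 s, during which the arm holds its last target. There are 200 camera calls.

### The job

The big square cutting die stands on its edge: push its top so that it tips over away from the robot and lies flat on the board, then push it along the board until its far side sits flush against the wooden stop bar. Push only: do not grip or lift the die. Leave the smaller standing die on its edge, and leave everything else where it is.

Things in the scene. Friction and masses are not known exactly. Their poses are not given: they have to be found in the camera images.
- square_die: big square cutting die, an open frame of dark strip steel, 110 (x) x 114 (y) mm, 30 mm deep (z), 0.4 kg, loose. Origin: centre of the cutting-edge face, z to the back face 30 mm away. Starts on edge on the robot's side of the stop, x up (110 mm high), z level towards the robot. Tipped away from the robot it lies cutting edge down, z up, x towards the stop, 20 to 90 mm short of it
- square_die_top (a point): middle of the die's outer wall at its +x side (die frame x = 55, y = 0, z = 15 mm): the top while it stands, the far side, towards the stop, once it lies flat. Walls are about 4 mm thick; the two cross braces are sunk 11 mm or more below the back face, so a finger coming from the robot's side meets this top wall first
- stop: wooden stop bar screwed to the board (fixed), 30 mm (x) x 400 mm (y) x 24 mm high, three screw heads on top; origin under its centre; its x axis points away from the robot, square to the working face. Off to its right the fixed swing arm of the press overhangs the board, up to 0.3 m high: a gripper whose open fingers start on either side of its tray wall must rise 0.13 m before it closes or moves away
- stop_face (a point): centre of the stop's working face, the long side that looks at the robot: 15 mm towards -x of the stop's centre, 12 mm above the board; axes as the stop's
- small_die: the smaller die, a light grey trapezoid frame 90 x 62 x 30 mm standing on edge beside the square die (either side, 40 mm or more away), 62 mm high, loose; origin in the centre of the frame face that looks away from the robot, 31 mm above the board; its z axis level, towards the robot. It must stay standing
- weight: steel paper weight with a turned wooden knob, 50 x 62 x 48 mm high, loose bystander; origin under its centre
- oval_die: oval cutting die lying flat, 105 x 66 x 30 mm, loose bystander; origin under its centre
- beveler: hand tool with turned wooden handle, 24 x 130 x 24 mm, loose bystander; origin under its centre
- blanks: banded stack of tan leather blanks, 93 x 60 x 21 mm, loose bystander; origin under its centre
Mind the look-alikes: they are no part of the job. Leave any orange look-alike of the square_die alone.

How it is judged:
By the outcome, as a careful person would: the job done as asked, in the order asked, and still so for the second after the job is handed in, with the robot touching nothing.
It also fails if it takes over 72 s, if anything falls off the work surface, if the arm or the gripper's body presses on something with over 40 N, if the wrist force passes 120 N, or if a joint passes its speed limit or range.

## Working session

There is one attempt and no reset: what is moved stays moved. The work goes in short steps, each a Python script; the robot and the scene stay as the last script left them, time stands still between calls to the robot, and variables do not carry over. Pictures are saved under pics/ and viewed, about 8 in all and at most 12, crops included, and the job is handed in when it is done.

```bash
mkdir -p pics
cat > h.py <<'E'
from station import *
import numpy as np, cv2
def save(n,f): 
    im=snapshot(n); cv2.imwrite('pics/'+f,im[:,:,::-1]); return im
def proj(c,P):
    i=camera_info(c); V=np.array(i['view']);K=np.array(i['camera_matrix'])
    p=(V@np.append(P,1))[:3]; q=K@np.array([p[0],-p[1],-p[2]]); return q[:2]/q[2]
def ray(c,u,v):
    i=camera_info(c); V=np.array(i['view']);K=np.array(i['camera_matrix'])
    d=np.linalg.solve(K,[u,v,1]); d=V[:3,:3].T@np.array([d[0],-d[1],-d[2]]); o=-V[:3,:3].T@V[:3,3]; return o,d
def onz(c,u,v,z):
    o,d=ray(c,u,v); return o+d*(z-o[2])/d[2]
E
python3 - <<'E'
from h import *
print({k:v for k,v in camera_info('scene').items() if k not in('camera_matrix','view')})
for c in('scene','side'):
    save(c,c+'0.png'); print(c,[np.round(x,2).tolist() for x in ray(c,320,200)])
    for n in('square_die','square_die_top','stop','stop_face','small_die','weight','oval_die','beveler','blanks'):
        print(n,[(round(d['p'],2),np.round(np.array(d['location'])[::-1]*[640,400],1).tolist()) for d in spot_point(c,n)[:3]])
print(sense()['t'],sense()['contact_force'])
E
```

```text
{}
scene [[-0.68, 0.69, 0.75], [0.77, -0.46, -0.44]]
square_die [(0.94, [347.0, 186.0]), (0.68, [315.1, 214.9]), (0.24, [259.5, 232.7])]
square_die_top [(0.92, [321.3, 197.4]), (0.73, [341.4, 174.1]), (0.39, [257.6, 210.1])]
stop [(0.75, [258.7, 206.4])]
stop_face [(0.8, [261.6, 207.6])]
small_die [(0.84, [259.1, 233.7])]
weight [(0.65, [248.8, 279.6])]
oval_die [(0.61, [377.8, 200.9]), (0.38, [259.1, 232.8]), (0.21, [260.4, 205.8])]
beveler [(0.3, [319.7, 196.1])]
blanks []
side [[0.33, -1.11, 0.83], [0.15, 0.83, -0.54]]
square_die [(0.58, [302.2, 211.4])]
square_die_top [(0.86, [295.7, 198.0]), (0.7, [354.2, 227.3])]
stop [(0.93, [361.0, 204.4])]
stop_face [(0.76, [351.5, 202.2]), (0.27, [302.7, 190.3])]
small_die [(0.63, [301.8, 190.0])]
weight [(0.76, [251.7, 185.3])]
oval_die [(0.58, [265.2, 285.2])]
beveler []
blanks [(0.57, [264.5, 284.5])]
1.0 [-0.19564049  0.25906088  0.0859825 ]
```

```bash
python3 -c "
import cv2,numpy as np
cv2.imwrite('pics/both0.png',np.hstack([cv2.imread('pics/scene0.png')]))"
```

```text
(no output)
```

View pics/scene0.png

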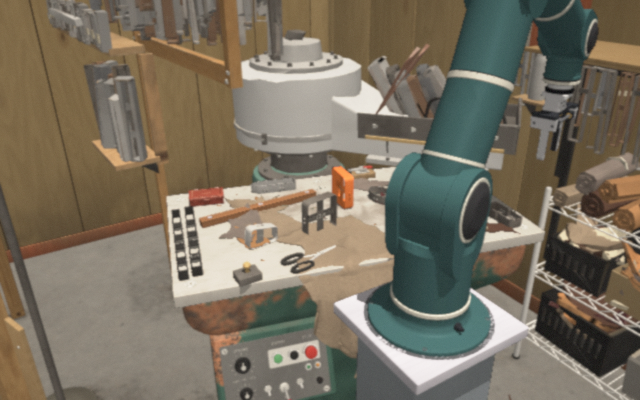

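View pics/side0.png

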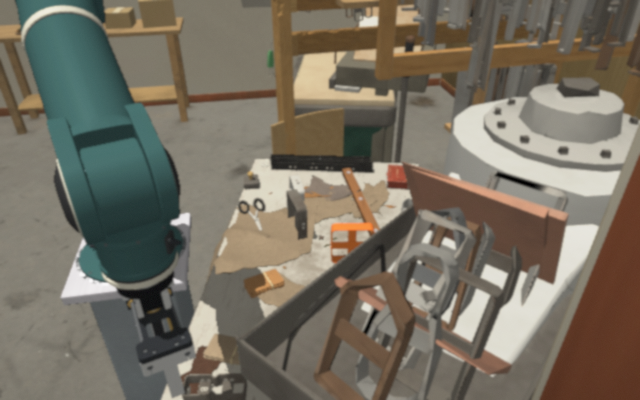

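The scene picture shows two candidates for the square die. The dark steel frame at (319,213) stands in front of the stop bar, which runs (202,222)–(315,195). The orange frame at (343,187) is the look-alike, so the dark one is meant. The small grey die is at (260,234). In the side picture the dark die is at (297,212), the orange one at (352,240), and the stop runs (345,170)–(375,225).

Run:
```python
from h import *
def tri(a,b):
    o1,d1=ray('scene',*a);o2,d2=ray('side',*b)
    A=np.stack([d1,-d2],1);s=np.linalg.lstsq(A,o2-o1,rcond=None)[0]
    p,q=o1+d1*s[0],o2+d2*s[1];return np.round((p+q)/2,3),round(np.linalg.norm(p-q),4)
print('top',tri((321.3,197.4),(295.7,198))); print('sq',tri((315.1,214.9),(302.2,211.4)))
print('small',tri((259.1,233.7),(301.8,190)));print('stop',tri((258.7,206.4),(361,204.4)))
print('face',tri((261.6,207.6),(351.5,202.2)));print('weight',tri((248.8,279.6),(251.7,185.3)))
a=cv2.imread('pics/scene0.png')[160:300,180:400];b=cv2.imread('pics/side0.png')[150:290,220:440]
cv2.imwrite('pics/crop.png',np.vstack([cv2.resize(a,None,fx=3,fy=2.1,interpolation=2)[:, :],cv2.resize(b,None,fx=3,fy=2.1,interpolation=2)]))
```

```text
top (array([0.459, 0.002, 0.111]), np.float64(0.0025))
sq (array([0.477, 0.015, 0.053]), np.float64(0.0075))
small (array([0.503, 0.184, 0.024]), np.float64(0.0005))
stop (array([0.68 , 0.099, 0.008]), np.float64(0.0127))
face (array([0.65 , 0.102, 0.018]), np.float64(0.0125))
weight (array([ 0.347,  0.288, -0.003]), np.float64(0.0007))
```

View pics/crop.png

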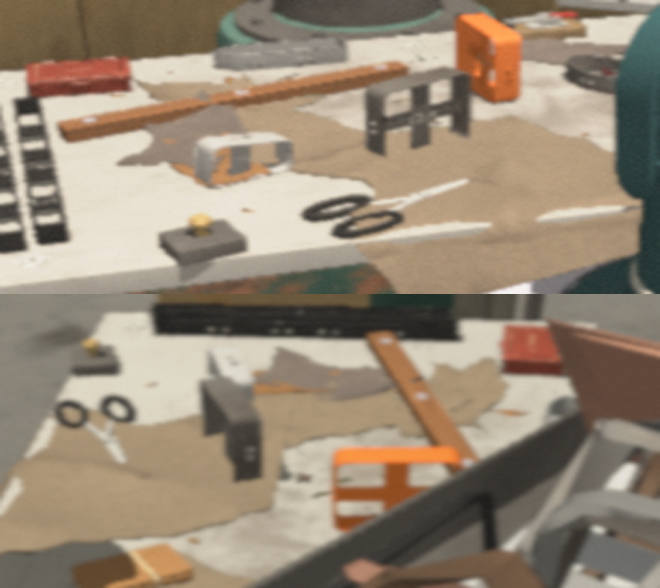

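The enlarged crop confirms it: the dark steel frame stands robot-side of the bar, the light grey small die is to its left, and the orange look-alike is to its right and further back. Next I rise clear of the tray and look from above.

Run:
```python
from h import *
s=sense();print(s['ee_rot'],s['gripper_width'])
p=np.array(s['position']);line_to((p+[0,0,.2]).tolist(),max_speed=.2)
move_ptp([.42,.05,.5],[180,0,sense()['ee_rot'][2]])
save('wrist','w1.png')
s=sense();print(s['t'],s['position'],s['ee_rot'],s['qpos'])
o,d=ray('wrist',320,200);print(o,d)
for n in('square_die_top','stop','stop_face','small_die'):
    print(n,[(round(d['p'],2),np.round(np.array(d['location'])[::-1]*[640,400],1).tolist()) for d in spot_point('wrist',n)[:3]])
i=camera_info('wrist');np.save('w1.npy',np.array([i['view']]));np.save('K.npy',i['camera_matrix'])
```

```text
[-1.79997004e+02  8.54599716e-04  1.68329823e+01] 1.0030765998800324
4.6667 [0.42018523 0.04931352 0.49992172] [-1.79970580e+02  3.72537744e-03  1.67739633e+01] [ 47.93812493  -6.53895982 -51.88836152  91.65148907  -5.17301035
  92.39570674 -77.2104396 ]
[0.49147918 0.07154515 0.65414528] [-0.26465464 -0.07324689 -0.96177764]
square_die_top [(0.96, [451.5, 110.3]), (0.59, [352.2, 146.6])]
stop [(0.91, [337.3, 23.6])]
stop_face [(0.96, [336.2, 34.8])]
small_die [(0.83, [271.5, 97.5])]
```

View pics/w1.png

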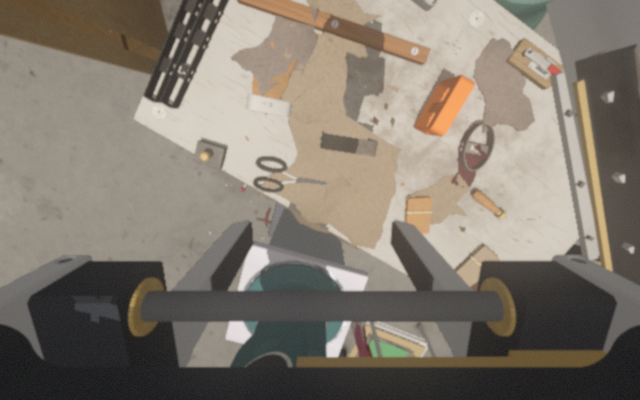

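The overhead wrist picture shows the dark die's top at (322–377, 133–157) and the stop from (240,0) to (428,58). The orange look-alike is at (445,105), the small die at (270,103), and the weight at (210,152). I'll enlarge it for edges.

Run:
```python
import cv2
a=cv2.imread('pics/w1.png')[0:170,230:480];cv2.imwrite('pics/w1c.png',cv2.resize(a,None,fx=3.2,fy=3.2,interpolation=cv2.INTER_CUBIC))
```

```text
(no output)
```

View pics/w1c.png

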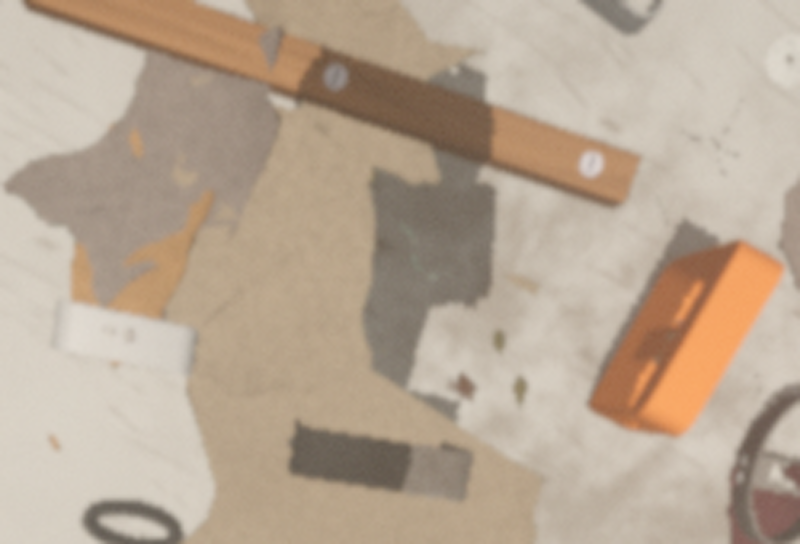

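Run:
```python
from h import *
P={}
def g(n,u,v,z): P[n]=onz('wrist',u/3.2+230,v/3.2,z);print(n,np.round(P[n],4))
for n,u,v in[('nl',292,473),('nr',467,499),('fr',472,448),('fl',297,424)]:g(n,u,v,.11)
g('sL',25,8,0);g('sM',300,100,0);g('sR',618,207,0);g('sFR',640,155,.024)
for n,u,v in[('oTa',742,240),('oTb',783,268),('oTc',680,436),('oTd',635,425)]:g(n,u,v,.11)
for n,u,v in[('sm1',62,302),('sm2',195,325),('sm3',190,372),('sm4',57,345)]:g(n,u,v,.062)
a=lambda p,q:np.degrees(np.arctan2(*(P[p]-P[q])[:2]*[-1,1]))
print(a('nl','nr'),a('fl','fr'),a('sL','sR'),a('sM','sR'))
print(proj('wrist',[.65,.1,.012]))
```

```text
nl [0.4415 0.0579 0.11  ]
nr [ 0.4571 -0.0472  0.11  ]
fr [ 0.4864 -0.0399  0.11  ]
fl [0.4697 0.0633 0.11  ]
sL [0.6624 0.3016 0.    ]
sM [0.6627 0.1193 0.    ]
sR [ 0.6626 -0.1023  0.    ]
sFR [ 0.6887 -0.0978  0.024 ]
oTa [ 0.638  -0.1458  0.11  ]
oTb [ 0.6312 -0.174   0.11  ]
oTc [ 0.5284 -0.155   0.11  ]
oTd [ 0.5266 -0.1272  0.11  ]
sm1 [0.4964 0.2233 0.062 ]
sm2 [0.5072 0.1409 0.062 ]
sm3 [0.479  0.1365 0.062 ]
sm4 [0.4707 0.2205 0.062 ]
8.422550957477963 9.161946275618373 0.03481910662678259 -0.006241464760053268
[331.01382985  39.09341595]
```

The stop face is square to world x at x≈0.6625. The die's top is centred near (0.464, 0.008) with a yaw of about 8.7°, so flush seating will need about 8.7° of rotation. Now I tip it along its own normal with the fingers closed.

```bash
python3 - <<'E'
from h import *
yaw=8.7;n=np.array([np.cos(np.radians(yaw)),np.sin(np.radians(yaw)),0])
c=np.array([.449,.0053,.12]);R=[180,0,yaw]
set_gripper(0.0)
a=c-.06*n
move_ptp([a[0],a[1],.25],R)
line_to(a.tolist(),max_speed=.15)
line_to((c-.02*n).tolist(),max_speed=.1);f0=np.array(sense()['contact_force']);print(f0)
for d in (-.005,.005,.015,.025,.033,.040,.046):
    line_to((c+d*n).tolist(),max_speed=.05);s=sense();print(d,np.round(np.array(s['contact_force'])-f0,2))
    im=None
sleep(.3)
print(sense()['t']);save('scene','s2.png')
print([(round(d['p'],2),np.round(np.array(d['location'])[::-1]*[640,400],1).tolist()) for d in spot_point('scene','square_die_top')[:3]], proj('scene',[.586,.028,.015]))
E
python3 -c "
import cv2;a=cv2.imread('pics/s2.png')[150:310,180:420];cv2.imwrite('pics/s2c.png',cv2.resize(a,None,fx=3,fy=3,interpolation=2))"
```

```text
[-0.7302876  -0.06785096 -0.27523184]
-0.005 [ 0.03 -0.6  -0.27]
0.005 [ 0.61 -0.62  1.11]
0.015 [-0.09  0.24  0.97]
0.025 [ 0.23  0.67 -0.47]
0.033 [ 0.98 -0.01  0.2 ]
0.04 [0.07 0.2  0.9 ]
0.046 [1.24 0.23 0.29]
11.525
[(0.76, [293.9, 210.4]), (0.55, [342.5, 172.8])] [293.20550234 211.96146897]
```

View pics/s2c.png

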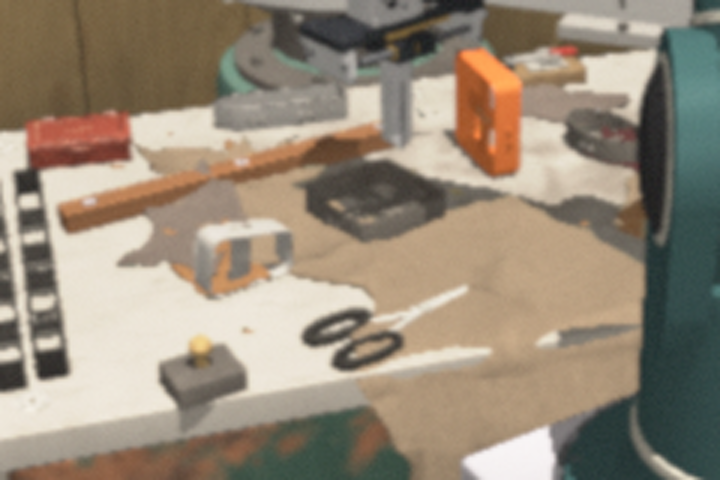

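The die lies flat and undamaged in place at about (315,215) in the scene image. Its top is at (294,210) against a predicted (293,212), and the small die is still standing. Next I take a closer wrist look to measure the near wall before the two-finger push.

Run:
```python
from h import *
p=sense()['position'];line_to([p[0]-.02,p[1],.3],max_speed=.25)
move_ptp([.43,.018,.33],[180,0,0]);set_gripper(.72)
save('wrist','w2.png');s=sense();print(s['t'],s['qpos'],s['gripper_width'])
print([(round(d['p'],2),np.round(np.array(d['location'])[::-1]*[640,400],1).tolist()) for d in spot_point('wrist','square_die_top')[:3]])
for q in([.586,.028,.015],[.477,.01,.03],[.6625,.02,.024]):print(proj('wrist',q))
```

```text
14.0417 [ 50.1076009   -0.53361564 -55.41195635 109.22011447  -0.46201003
  71.08313794 -95.15302048] 0.7197859395968478
[(0.97, [322.0, 64.6]), (0.65, [460.3, 53.9])]
[315.67788406  64.59666772]
[327.27738481 137.67742807]
[320.84086882   5.45913177]
```

View pics/w2.png

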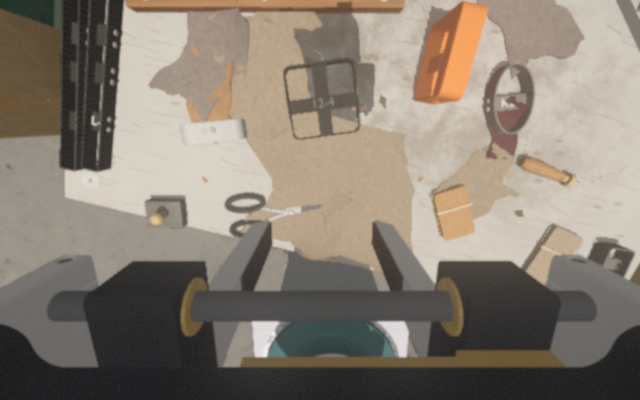

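The wrist picture shows the flat die with back-face corners at (284,67), (353,59), (360,132) and (293,138). The scissors' tip is at (320,206) and the stop face is along row ~10.

Run:
```python
from h import *
for u,v,z in[(284,67,.03),(353,59,.03),(360,132,.03),(293,138,.03),(320,206,0),(247,238,0),(130,10,0),(403,10,0),(416,100,0)]:print(u,v,np.round(onz('wrist',u,v,z),4))
```

```text
284 67 [0.5801 0.0748 0.03  ]
353 59 [ 0.591  -0.0274  0.03  ]
360 132 [ 0.4857 -0.0413  0.03  ]
293 138 [0.4765 0.0641 0.03  ]
320 206 [0.355  0.0219 0.    ]
247 238 [0.2932 0.1568 0.    ]
130 10 [ 0.6648  0.3085 -0.    ]
403 10 [ 0.6647 -0.1041  0.    ]
416 100 [ 0.5354 -0.1347  0.    ]
```

```bash
python3 - <<'E'
from h import *
R=[180,0,0];y=.016
line_to([.435,y,.10],max_speed=.2);line_to([.435,y,.036],max_speed=.1)
f0=np.mean([sense()['contact_force'] for _ in range(5)],0);print(sense()['position'],f0)
for x in (.46,.48,.50,.52,.53):
    line_to([x,y,.036],max_speed=.05);print(x,np.round(np.array(sense()['contact_force'])-f0,2))
while x<.562:
    x+=.002;line_to([x,y,.036],max_speed=.03)
    f=np.array(sense()['contact_force'])-f0;print(round(x,3),np.round(f,1))
    if f[0]<-7:break
sleep(.3);s=sense();print(s['t'],s['position'],np.array(s['contact_force'])-f0)
save('wrist','w3.png');save('scene','s3.png')
i=camera_info('wrist')
for q in([.6625,.02,.024],[.6625,.075,.03],[.6625,-.04,.03]):print(proj('wrist',q),proj('scene',q))
E
python3 -c "
import cv2,numpy as np;a=cv2.imread('pics/w3.png')[0:300,120:520];b=cv2.imread('pics/s3.png')[170:290,180:400]
cv2.imwrite('pics/c3.png',np.vstack([cv2.resize(a,(800,290),interpolation=2)*0+cv2.resize(a,(800,290),interpolation=2),cv2.resize(b,(800,310),interpolation=2)]))"
```

```text
[0.43527116 0.01607887 0.03642077] [0.03676699 0.11770661 0.49213634]
0.46 [-0.21 -0.59 -0.6 ]
0.48 [ 0.02  0.38 -0.47]
0.5 [-0.47  0.15 -1.05]
0.52 [-0.59 -0.5   0.28]
0.53 [-0.67  0.73 -0.78]
0.532 [-0.2 -0.3 -1. ]
0.534 [-0.7  0.5  0.2]
0.536 [0.2 0.4 0.1]
0.538 [-1.6 -0.4 -0.8]
0.54 [ 0.4 -0.9 -1.5]
0.542 [-10.8   0.    6.9]
20.6333 [0.54066701 0.01602591 0.0357484 ] [-11.16908938   0.60630913   6.34320421]
[315.74412814  26.00218639] [284.00548274 199.76533   ]
[206.18773664  22.24680676] [268.65369195 202.11974257]
[434.7626835   22.18382619] [300.08044623 193.85099461]
```

View pics/c3.png

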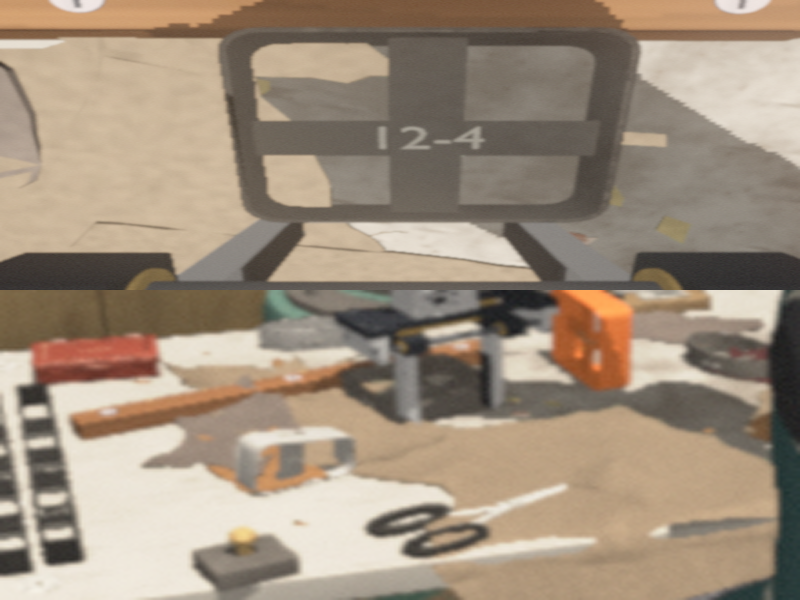

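The die is square against the stop: its far edge runs along the bar's face, and the force rose to 11 N at contact. I'll back off straight, rise and check.

Run:
```python
from h import *
line_to([.48,.016,.036],max_speed=.06);line_to([.46,.016,.22],max_speed=.2)
s=sense();print(s['t'],s['contact_force']);im=save('wrist','w4.png')
print([(round(d['p'],2),np.round(np.array(d['location'])[::-1]*[640,400],1).tolist()) for d in spot_point('wrist','square_die_top')[:3]])
for q in([.6625,.0165,.015],[.6625,.0735,.03],[.6625,-.0405,.03],[.6625,.2,0],[.6625,-.09,0],[.6625,.0165,.024],[.5525,.0735,.03],[.5525,-.0405,.03]):print(q,proj('wrist',q).round(1))
cv2.imwrite('pics/c4.png',cv2.resize(im[0:200,170:470,::-1],None,fx=2.6,fy=2.6,interpolation=2))
```

```text
22.9917 [ 0.27871241 -0.63328099 -0.76137108]
[(0.89, [329.3, 3.1]), (0.88, [515.9, 58.2])]
[0.6625, 0.0165, 0.015] [322.2  -0.6]
[0.6625, 0.0735, 0.03] [268.3  -6.4]
[0.6625, -0.0405, 0.03] [376.2  -6.4]
[0.6625, 0.2, 0] [164.    4.8]
[0.6625, -0.09, 0] [414.1   4.7]
[0.6625, 0.0165, 0.024] [322.2  -4. ]
[0.5525, 0.0735, 0.03] [272.9 102.9]
[0.5525, -0.0405, 0.03] [371.5 102.9]
```

View pics/c4.png

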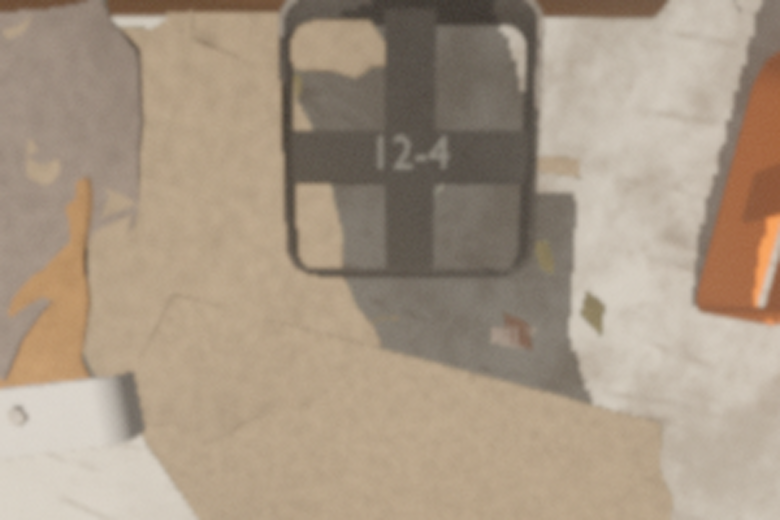

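The far seam is cut off in this view. I'll look once more from above the seam.

Run:
```python
from h import *
line_to([.52,.016,.30],max_speed=.25)
s=sense();print(s['t']);im=save('wrist','w5.png')
for q in([.6625,.0735,.03],[.6625,-.0405,.03],[.6625,.0735,.024],[.6625,-.0405,.024],[.6625,.0165,0]):print(q,proj('wrist',q).round(1))
u,v=proj('wrist',[.6,.0165,.03]).astype(int);print(u,v)
a=im[max(0,v-90):v+90,u-120:u+120,::-1];cv2.imwrite('pics/c5.png',cv2.resize(a,None,fx=3.2,fy=3.2,interpolation=2))
```

```text
23.6417
[0.6625, 0.0735, 0.03] [280.9  68. ]
[0.6625, -0.0405, 0.03] [363.3  68. ]
[0.6625, 0.0735, 0.024] [281.5  68.7]
[0.6625, -0.0405, 0.024] [362.7  68.7]
[0.6625, 0.0165, 0] [322.1  71.5]
322 114
```

View pics/c5.png

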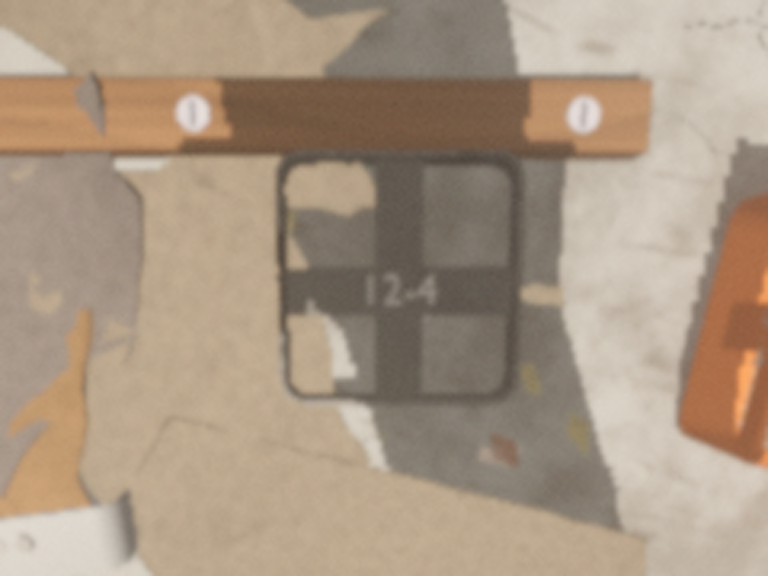

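There is no gap. The far wall's edge lies along the bar's face at crop row ~153 at both ends, and the small die's top is still where it was, at the lower left.

```bash
python3 -c "
from station import *
print(sense()['contact_force']);sign_off()"
```

```text
[-0.99142886 -0.18256778 -0.24927099]
the job is handed in; nothing more can be done
```

I tipped the square die over away from the robot and pushed it flush against the stop bar. I then handed the job in at about 24 s.

- **Tipping:** I pushed the top of the die with closed fingers, square to its back face, and it fell flat on the board.
- **Pushing home:** I used two part-open fingers as a straight pusher. This took out the die's rotation of about 6° and seated it against the stop, where the force reached about 11 N.

**Last checks:**
- **Seam:** The final overhead picture shows no gap between the die's far side and the stop face, and the edge is parallel to it at both ends.
- **Neighbours:** The small die and the orange look-alike had not visibly moved. I did not check the oval die, beveler and blanks after the push; the arm kept well clear of them.
- **Robot:** The gripper was clear of everything, and the wrist force was within noise, at about 1 N.
- **Disagreements:** In the second-to-last picture the network's point for the die's top was about 7 pixels sideways of my estimate. The die's yaw read as 8.7° standing and 6° lying. Neither affects the seating.

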